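Show the class which clay piece goes on which oven tile

TASK

Ring for the class's attention by pressing the desk bell's plunger all the way down, then let it spring up. Next, from straight above, point at the middle of the clay mug (the one with a handle) for two seconds with the fingertips about three centimetres above its rim, and after that in the same way at the middle of the bare tile on the oven tray, to show where the mug is to go; finish while still pointing at the tile. Do not touch, move or lift the clay pieces, the tiles, the board or the tray, and travel well above the other clay pieces so that none of them seems to be meant.

Things in the scene. Friction and masses are not known exactly. Their poses are not given: they have to be found in the camera images.
- bell_top (a point): centre of the plunger's flat top on the desk bell. The bell is a steel dome 76 mm across on a black foot 84 mm across, fixed to the table; the round plunger cap on top is 20 mm across, its top 60 mm above the table. It is pressed straight down.
- plunger (a joint): how far the bell's plunger is pressed down, in m: 0 up, 0.006 fully down (the bell has rung from 0.0045). A spring pushes it back; about 1 N starts it and 4 N holds it fully down.
- mug_rim (a point): centre of the mouth of the mug, at rim height: a plain terracotta cup 64 mm across and 75 mm high with one handle at its side that sticks out about 36 mm; it stands loose on the drying board. z is up.
- beaker_rim (a point): centre of the mouth of the beaker, at rim height: same terracotta, same width and height as the mug (64 by 75 mm) but without a handle; loose on the drying board. Not to be pointed at.
- bowl_rim (a point): centre of the mouth of the low terracotta bowl, at rim height: 76 mm across, 32 mm high; loose on the drying board. Not to be pointed at.
- board: drying board of plywood, 340 by 150 by 18 mm, fixed, origin at the centre of its underside, long side along its x. The mug, the beaker and the bowl stand on it in a row along x, about 105 mm apart, in any order. It may lie on the left or on the right of the bell.
- tray: steel oven tray, 340 by 130 mm, floor 4 mm thick, rim 12 mm high, fixed, origin at the centre of its underside, long side along its x. Three tiles lie on it in a row along x, about 105 mm apart, in any order; it lies on the other side of the bell from the board.
- bare_tile_top (a point): centre of the top face of the bare tile: pale, square, 70 by 70 by 8 mm, nothing on it, loose on the oven tray; its top is 12 mm above the table.
- candlestick_top (a point): centre of the top of the terracotta candlestick, 52 mm across the foot, on another such tile (they are one piece); top 74 mm above the table. Not to be pointed at.
- dome_house_top (a point): centre of the top of the little terracotta dome, 54 mm across, on another such tile (they are one piece); top 58 mm above the table. Not to be pointed at.
Things that resemble listed ones, but are neither listed nor needed, are in the scene too. Leave any purple look-alike of the part that bears bell_top alone.

How it is judged:
On the way, in this order (a step that is already met when the one before it is completed fails the run):
1. the bell's plunger is pressed down (4.5 mm or more of its 6 mm) (value of joint plunger above 0.0045 m), for 0.05 s.
2. the hand points at the mug, fingertips some 0.5 to 6 cm above its rim, within 28 mm of its middle, for 1.5 s, with the bell released (horizontal distance between the grasp point and mug_rim below 0.028 m and z of the grasp point in the frame of mug_rim between 0.022 and 0.085 m and value of joint plunger below 0.0015 m), for 1.5 s.
3. the hand points at the bare tile, fingertips some 0.5 to 6 cm above it, within 28 mm of its middle, for 1.5 s (horizontal distance between the grasp point and bare_tile_top below 0.028 m and z of the grasp point in the frame of bare_tile_top between 0.022 and 0.085 m and value of joint plunger below 0.0015 m), for 1.5 s.
At the end, for the whole second after the job is handed in: The hand still points at the bare tile (grasp point within 28 mm of its middle and 22 to 85 mm above its top, which is fingertips about 0.5 to 6 cm above it), the bell's plunger is up again, and every clay piece and tile is within 8 mm of where it was (all of step 3 and distance of each of mug_rim, beaker_rim, bowl_rim, bare_tile_top, candlestick_top, dome_house_top from where it was at the start of the episode below 0.008 m); the robot touches nothing.
It fails at once if the robot touches a clay piece, a tile, the board or the tray (contact force between any of the fingers, the arm and mug above 0.3 N or contact force between any of the fingers, the arm and beaker above 0.3 N or contact force between any of the fingers, the arm and bowl above 0.3 N or contact force between any of the fingers, the arm and bare_tile above 0.3 N or contact force between any of the fingers, the arm and candlestick above 0.3 N or contact force between any of the fingers, the arm and dome_house above 0.3 N or contact force between any of the fingers, the arm and board above 0.3 N or contact force between any of the fingers, the arm and tray above 0.3 N).
It fails at once if a clay piece or tile is moved or lifted by more than 8 mm (distance of any of mug_rim, beaker_rim, bowl_rim, bare_tile_top, candlestick_top, dome_house_top from where it was at the start of the episode above 0.008 m).
It fails at once if the hand points at a wrong piece: it comes within 25 mm of its middle with the fingertips less than about 5 cm above it ((horizontal distance between the grasp point and beaker_rim below 0.025 m and z of the grasp point in the frame of beaker_rim between -0.05 and 0.07 m) or (horizontal distance between the grasp point and bowl_rim below 0.025 m and z of the grasp point in the frame of bowl_rim between -0.05 and 0.07 m) or (horizontal distance between the grasp point and candlestick_top below 0.025 m and z of the grasp point in the frame of candlestick_top between -0.05 and 0.07 m) or (horizontal distance between the grasp point and dome_house_top below 0.025 m and z of the grasp point in the frame of dome_house_top between -0.05 and 0.07 m)).
It also fails if it takes over 64 s, if anything falls off the work surface, if the arm or the gripper's body presses on something with over 40 N, if the wrist force passes 120 N, or if a joint passes its speed limit or range.

ROBOT

A 6-joint arm with a two-finger parallel gripper is mounted at the origin on the work surface. World frame = base frame: x ahead of the robot, y to its left, z up, the work surface at z = 0. Lengths are in m, angles in rad, forces in N, time in s.
With the tool pointing down it reaches from about 0.35 to 0.85 m from the base axis. Payload 8.1 kg.
Tool frame: the origin (TCP) lies at the centre of the arm's flange, where the gripper is bolted on; the fingertips stand 186 mm ahead of it and the grasp point (between the pads) lies 167 mm ahead of it; z points along the fingers, y is the line along which they close (so a half turn about z gives the same grasp; the last joint's range is limited). The gripper opens to 93 mm and grips with 3 to 60 N. Pads are 15 mm wide; open, the fingers measure 128 mm over their backs; the gripper's body (75 mm by 188 mm) begins 65 mm behind the grasp point.
Start: joints at [1.019, 0.13, 1.488, -0, 1.523, -0.085], TCP at [0.27, 0.536, 0.405] pointing down, gripper open.
Joint ranges: [-2.96, 2.96], [-0.89, 2.26], [0.02, 2.5], [-1.34, 4.48], [0, 2.73], [-2.66, 2.66]. Speed limits (rad/s): [2.39, 2.39, 2.79, 3.14, 3.14, 3.14].

INTERFACE

Orientations are given as a rotation vector (axis times angle).
In Python, from plant import robot gives the robot as it stands.
- The arm moves only by the tool apply_moves, never from a script. Its argument "series" is a list of rows, each a list of 2 entries, a list of its own where there are three numbers: the shift along the tool's x, y, z in mm, then the turn, a rotation vector about the tool's x, y, z in rad. A call has 1 to 12 rows; each row shifts and turns the commanded pose from where the row before left it, along the tool's axes as they then stand; what a row does not reach is not made up. A row lasts 1/12 s, in which the tool goes at most 41.7 mm and 7.16 degrees, less where a joint would pass 70% of its speed; a pose out of reach is approached as far as the arm can. A call is refused whole if a number of a shift passes 41.7 or a number of a turn 0.125, either way. A call with a gripper value outside its range is refused whole. "claw" is the opening, from 0 (shut) to 1 (fully open), set as the call begins (left out, the last holds). The fingers move at their own pace and stop on an object; "newtons" is the grip in N (left out, the last holds). Time passes only in rows, so rows that do not move let the fingers close. It gives the time, the measured TCP pose, the force, the opening and the grip force at its end, in the units of the state.
- robot.read_state(): the state, without advancing time (a new reading comes with each control period).
- robot.read_camera(name): name is "side" or "top"; returns (picture, depth): 400x640x3 uint8, blue, green, red; 400x640 float32, m along the optical axis (not along the pixel's ray), 0 where there is no reading.
- robot.calibration(name): a dict with "fx", "fy", "cx", "cy" (pixels), "extrinsics" (4x4, takes a point from world to camera coordinates). Camera axes: x right, y down, z forward; pixel columns grow to the right and rows downward; lengths in m; the calibration is good to about 2 mm. A picture is of the moment at which its call begins. calibration takes no time and is no camera call.
- robot.close_job(): hands the job in; it is judged then, once.
The state is a dict: "t": time; "q": joint angles; "dq": joint speeds; "joint_torque": joint torques, N m; "tool_pos": TCP position; "orientation": TCP orientation; "force": force on the tool from outside, world axes, zero at the start; "wrist_torque": the same for the moment, N m; "opening": finger opening in m; "gripper_force": force on a finger pad.
Only numpy, scipy, OpenCV 4.12 (cv2) and the standard library are available. Lean on these libraries where they do the work, as an engineer would, in place of code of your own. Each camera call takes 0.05 s, during which the arm holds its last target. There are 200 camera calls.

## Working session

There is one attempt and no reset: what is moved stays moved. The work goes in short steps, Python scripts to look and compute and a tool call to move; the robot and the scene stay as the last step left them, time stands still between calls to the robot, and variables do not carry over. Pictures are saved under pics/ and viewed, at most 10 in all, crops included, and the job is handed in when it is done.

Besides the shell and the picture viewer there is one more tool, called after ">>>" as name(argument=value, ...), one argument or row to a line, values as JSON. apply_moves: Moves the arm, as the interface text tells. Its arguments: {"type":"object","properties":{"series":{"type":"array"},"claw":{"type":"number"},"newtons":{"type":"number"}},"required":["series"]}

```bash
mkdir -p pics
cat > h.py <<'E'
import numpy as np,cv2
from plant import robot
def grab(n):
    p,d=robot.read_camera(n); np.savez(n+'.npz',p=p,d=d); return p,d
def world(n,u,v,d):
    c=robot.calibration(n);z=d
    P=np.array([(u-c['cx'])/c['fx']*z,(v-c['cy'])/c['fy']*z,z,1])
    return (np.linalg.inv(c['extrinsics'])@P)[:3]
E
python3 - <<'E'
from h import *
for n in('top','side'):
    p,d=grab(n); cv2.imwrite(f'pics/{n}1.png',p)
    print(n,np.linalg.inv(robot.calibration(n)['extrinsics']).round(3))
s=robot.read_state();print(s)
E
```

```text
top [[ 0.03  -0.993  0.11   0.479]
 [-0.999 -0.031 -0.012  0.011]
 [ 0.015 -0.11  -0.994  0.956]
 [ 0.     0.     0.     1.   ]]
side [[ 0.972 -0.161  0.173  0.374]
 [-0.235 -0.583  0.778 -0.854]
 [-0.024 -0.796 -0.604  0.759]
 [ 0.     0.     0.     1.   ]]
{'t': 0.1, 'q': array([ 1.01859848e+00,  1.31072175e-01,  1.48913850e+00,  2.65549988e-06,
        1.52301325e+00, -8.54267640e-02]), 'dq': array([ 1.24436263e-03, -6.13072962e-05, -2.27858671e-03, -3.08073775e-04,
       -6.22406202e-04, -1.81900234e-03]), 'joint_torque': array([ 1.04363338e-03, -5.61336565e+01, -4.93100595e+01,  7.69380759e-02,
        2.90670712e-02, -7.45063608e-05]), 'tool_pos': array([0.26989134, 0.53564714, 0.40381766]), 'orientation': array([-7.26445439e-01, -3.05592005e+00,  2.43157654e-03]), 'force': array([-0.22852365,  0.57169898,  0.36966526]), 'wrist_torque': array([-0.03369531, -0.02337433, -0.01548112]), 'gripper_force': 0.0, 'opening': 0.09313609516179101}
```

View pics/top1.png

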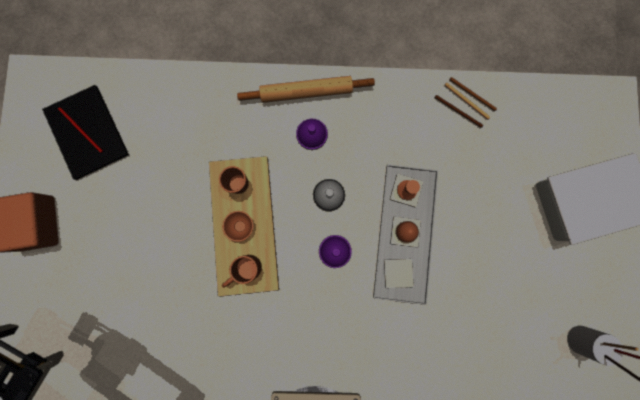

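View pics/side1.png

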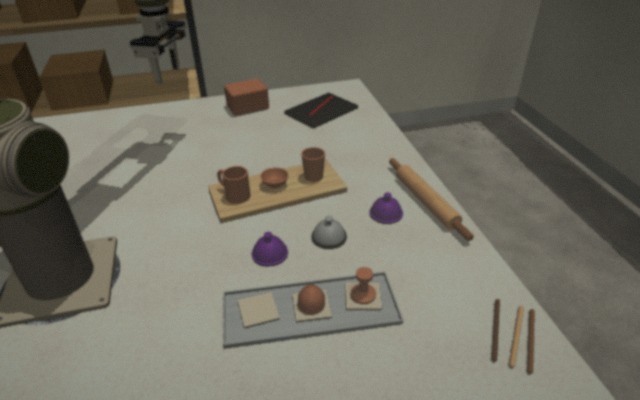

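The top view shows the steel bell at about (329,194) between purple look-alikes. The mug, with its handle, is at (245,268), the bare tile at (399,273). The side view agrees.

Run:
```python
from h import *
f=np.load('top.npz');p,d=f['p'],f['d']
c=cv2.resize(p[140:310,200:440],None,fx=3.3,fy=3.3,interpolation=cv2.INTER_CUBIC)
cv2.imwrite('pics/c1.png',cv2.convertScaleAbs(c,alpha=1.7))
cal=robot.calibration('top')
v,u=np.mgrid[0:400,0:640]
P=np.stack([(u-cal['cx'])/cal['fx']*d,(v-cal['cy'])/cal['fy']*d,d,np.ones_like(d)],-1)@np.linalg.inv(cal['extrinsics']).T
P=P[...,:3];np.save('P.npy',P)
def st(n,u0,u1,v0,v1,zl,zh):
    q=P[v0:v1,u0:u1].reshape(-1,3);q=q[(q[:,2]>zl)&(q[:,2]<zh)]
    print(n,len(q),q.mean(0).round(4),((q.max(0)+q.min(0))/2).round(4),np.ptp(q,axis=0).round(3))
st('bellcap',310,350,175,212,.053,.07)
st('belldome',305,352,172,215,.012,.07)
st('mug',215,275,250,290,.083,.105)
st('beaker',215,255,160,205,.083,.105)
st('bowl',215,260,206,246,.04,.06)
st('tile',375,425,255,300,.009,.02)
print('table',P[350,330],P[330,450])
r=P[182:206,317:341,2];print((r[::2,::2]*1000).astype(int))
```

```text
bellcap 51 [ 0.595  -0.0179  0.0597] [ 0.5954 -0.0184  0.0595] [0.02  0.017 0.007]
belldome 660 [ 0.5926 -0.0174  0.0346] [ 0.5947 -0.0176  0.0376] [0.074 0.074 0.051]
mug 203 [0.4045 0.1786 0.0911] [0.4062 0.1795 0.0901] [0.061 0.071 0.014]
beaker 186 [0.6162 0.2153 0.0913] [0.6146 0.2124 0.0898] [0.062 0.062 0.013]
bowl 274 [0.5076 0.2071 0.0471] [0.5064 0.2036 0.0469] [0.073 0.073 0.014]
tile 817 [ 0.4002 -0.1947  0.0121] [ 0.3923 -0.1968  0.0137] [0.112 0.114 0.009]
table [ 2.07763554e-01 -3.25664569e-02  6.83449546e-05] [ 0.26337791 -0.33289374 -0.00166418]
[[ 1  7 12 22 31 31 32 29 27 23  7  0]
 [ 8 22 31 35 35 35 35 35 36 35 27  8]
 [17 27 37 38 40 40 42 41 38 38 33 28]
 [24 31 32 37 43 41 57 42 41 40 37 34]
 [32 32 41 37 41 60 57 59 43 42 40 34]
 [32 37 40 43 42 58 58 61 60 41 37 37]
 [33 33 36 41 41 58 63 61 42 41 41 34]
 [26 37 37 38 43 43 55 45 41 41 39 36]
 [27 32 38 40 43 43 43 40 42 39 38 35]
 [22 28 36 39 39 39 42 40 36 35 34 27]
 [16 25 32 32 36 34 37 34 35 34 29 26]
 [ 8 17 24 30 30 34 35 31 33 30 25 18]]
```

View pics/c1.png

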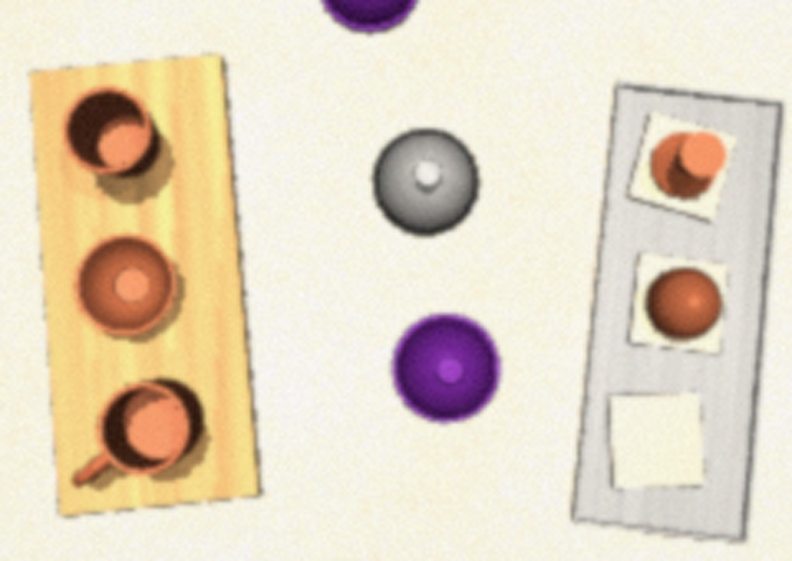

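```bash
cat >> h.py <<'E'
from scipy.spatial.transform import Rotation as R
def at(u,v,z,n='top'):
    c=np.linalg.inv(robot.calibration(n)['extrinsics']);k=robot.calibration(n)
    r=c[:3,:3]@[(u-k['cx'])/k['fx'],(v-k['cy'])/k['fy'],1];o=c[:3,3]
    return o+r*(z-o[2])/r[2]
def to(x,y,z):
    s=robot.read_state();r=R.from_rotvec(s['orientation'])
    print('t',s['t'],'pos',s['tool_pos'].round(4),'F',s['force'].round(2),'tilt',r.as_matrix()[:,2].round(3),'toolshift mm',(r.inv().apply(np.array([x,y,z])-s['tool_pos'])*1e3).round(1))
E
python3 - <<'E'
from h import *
g=lambda a,b,z:at(200+(a+.5)/3.3-.5,140+(b+.5)/3.3-.5,z).round(4)
print('bell',g(428,175,.06),'mug',g(152,426,.093),'tile',g(657,440,.012),'dome',g(684,303,.058),'candle',g(703,155,.074))
P=np.load('P.npy')
q=P[255:292,380:420].reshape(-1,3);q=q[(q[:,2]>.0085)]
to(.595,-.018,.40)
E
```

```text
bell [ 0.5935 -0.0181  0.06  ] mug [0.408  0.1693 0.093 ] tile [ 0.4018 -0.1997  0.012 ] dome [ 0.5051 -0.2086  0.058 ] candle [ 0.6128 -0.2181  0.074 ]
t 0.1 pos [0.2699 0.5356 0.4038] F [-0.23  0.57  0.37] tilt [-0.001 -0.001 -1.   ] toolshift mm [-539.5 -348.1    4.3]
```

>>> apply_moves(
  claw=0,
  series=[
    [[-22.5,-14.5,0],[0,0,0]],
    [[-22.5,-14.5,0],[0,0,0]],
    [[-22.5,-14.5,0],[0,0,0]],
    [[-22.5,-14.5,0],[0,0,0]],
    [[-22.5,-14.5,0],[0,0,0]],
    [[-22.5,-14.5,0],[0,0,0]],
    [[-22.5,-14.5,0],[0,0,0]],
    [[-22.5,-14.5,0],[0,0,0]],
    [[-22.5,-14.5,0],[0,0,0]],
    [[-22.5,-14.5,0],[0,0,0]],
    [[-22.5,-14.5,0],[0,0,0]],
    [[-22.5,-14.5,0],[0,0,0]],
  ],
)

```text
t: 1.1
tool_pos: [0.4331, 0.2577, 0.4043]
orientation: [-0.726, -3.056, 0.001]
force: [0.0, 0.0, -1.1]
opening: 0.0177
gripper_force: 0.0
```

>>> apply_moves(
  series=[
    [[-22.5,-14.5,0],[0,0,0]],
    [[-22.5,-14.5,0],[0,0,0]],
    [[-22.5,-14.5,0],[0,0,0]],
    [[-22.5,-14.5,0],[0,0,0]],
    [[-22.5,-14.5,0],[0,0,0]],
    [[-22.5,-14.5,0],[0,0,0]],
    [[-22.5,-14.5,0],[0,0,0]],
    [[-22.5,-14.5,0],[0,0,0]],
    [[-22.5,-14.5,0],[0,0,0]],
    [[-22.5,-14.5,0],[0,0,0]],
    [[-22.5,-14.5,0],[0,0,0]],
    [[0,0,0],[0,0,0]],
  ],
)

```text
t: 2.1
tool_pos: [0.5833, 0.0014, 0.4039]
orientation: [-0.732, -3.055, 0.003]
force: [0.6, 0.5, 0.4]
opening: 0.0007
gripper_force: 0.0
```

Run:
```python
from h import *
to(.5945,-.018,.29); print(robot.read_state()['opening'],robot.read_state()['q'].round(2))
```

```text
t 2.1 pos [0.5833 0.0014 0.4039] F [0.65 0.47 0.35] tilt [-0.    -0.002 -1.   ] toolshift mm [-18.7 -12.  113.9]
0.0006987989024024166 [-0.09  0.09  1.54 -0.    1.52 -1.19]
```

>>> apply_moves(
  series=[
    [[-9.5,-6,0],[0,0,0]],
    [[-9,-6,0],[0,0,0]],
    [[0,0,14],[0,0,0]],
    [[0,0,14],[0,0,0]],
    [[0,0,14],[0,0,0]],
    [[0,0,14],[0,0,0]],
    [[0,0,14],[0,0,0]],
    [[0,0,14],[0,0,0]],
    [[0,0,14],[0,0,0]],
    [[0,0,14],[0,0,0]],
    [[0,0,14],[0,0,0]],
    [[0,0,0],[0,0,0]],
  ],
)

```text
t: 3.1
tool_pos: [0.5919, -0.0135, 0.2753]
orientation: [-0.724, -3.052, 0.001]
force: [-0.6, -0.1, -0.6]
opening: 0.0004
gripper_force: 0.0
```

Run:
```python
from h import *
to(.5945,-.018,.2395)
p,d=grab('side');cv2.imwrite('pics/s2.png',cv2.resize(p[130:300,200:440],None,fx=3.3,fy=3.3,interpolation=cv2.INTER_CUBIC))
```

```text
t 3.1 pos [ 0.5919 -0.0135  0.2753] F [-0.62 -0.15 -0.63] tilt [-0.005  0.001 -1.   ] toolshift mm [-4.5 -2.8 35.7]
```

View pics/s2.png

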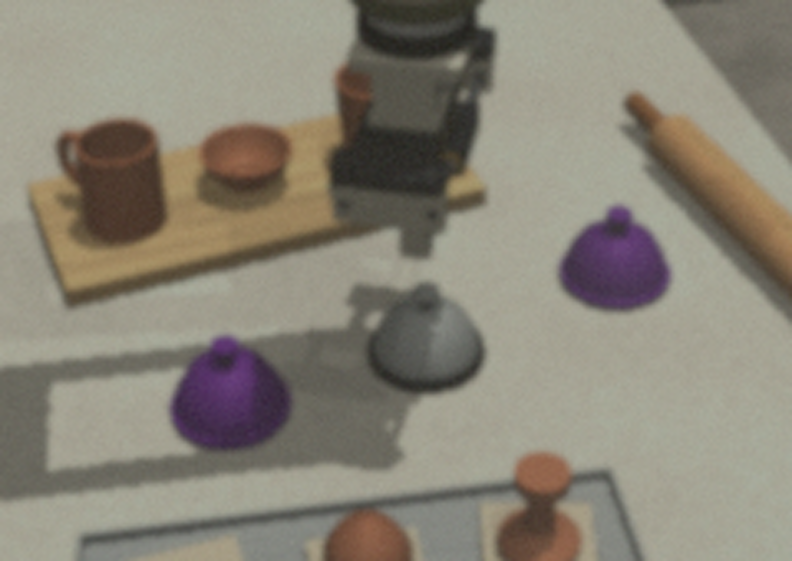

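The closed fingertips (417,255 in the crop) hang just above the steel bell's cap (427,293), consistent with the few mm offset computed.

>>> apply_moves(
  series=[
    [[-4,-3,0],[0,0,0]],
    [[0,0,8],[0,0,0]],
    [[0,0,8],[0,0,0]],
    [[0,0,8],[0,0,0]],
    [[0,0,0],[0,0,0]],
    [[0,0,0],[0,0,0]],
  ],
)

```text
t: 3.65
tool_pos: [0.5949, -0.0183, 0.2537]
orientation: [-0.726, -3.055, 0.0]
force: [-0.2, 0.8, -0.3]
opening: 0.0005
gripper_force: 0.0
```

Run:
```python
from h import *
to(.5945,-.018,.24)
```

```text
t 3.65 pos [ 0.5949 -0.0183  0.2537] F [-0.25  0.78 -0.27] tilt [-0.002  0.    -1.   ] toolshift mm [ 0.5  0.1 13.7]
```

>>> apply_moves(
  series=[
    [[0,0,3],[0,0,0]],
    [[0,0,3],[0,0,0]],
    [[0,0,3],[0,0,0]],
    [[0,0,2],[0,0,0]],
    [[0,0,1],[0,0,0]],
    [[0,0,0],[0,0,0]],
    [[0,0,0],[0,0,0]],
  ],
)

```text
t: 4.23
tool_pos: [0.5955, -0.0184, 0.2431]
orientation: [0.726, 3.056, 0.0]
force: [0.3, 0.3, 2.1]
opening: 0.0004
gripper_force: 1.1
```

>>> apply_moves(
  series=[
    [[0,0,1],[0,0,0]],
    [[0,0,1],[0,0,0]],
    [[0,0,1],[0,0,0]],
    [[0,0,0],[0,0,0]],
    [[0,0,0],[0,0,0]],
  ],
)

```text
t: 4.65
tool_pos: [0.5956, -0.0184, 0.2403]
orientation: [0.726, 3.056, 0.0]
force: [-1.5, 0.2, 7.0]
opening: 0.0004
gripper_force: 3.3
```

>>> apply_moves(
  series=[
    [[0,0,0.7],[0,0,0]],
    [[0,0,0],[0,0,0]],
    [[0,0,0],[0,0,0]],
  ],
)

```text
t: 4.9
tool_pos: [0.5956, -0.0184, 0.2402]
orientation: [0.726, 3.056, 0.0]
force: [-3.1, 0.6, 10.5]
opening: 0.0005
gripper_force: 5.5
```

The force rose while the position stayed still, so the plunger is bottomed. I'm releasing it and rising.

>>> apply_moves(
  series=[
    [[0,0,-5],[0,0,0]],
    [[0,0,-10],[0,0,0]],
    [[0,0,-20],[0,0,0]],
    [[0,0,-20],[0,0,0]],
    [[0,0,-20],[0,0,0]],
    [[0,0,-20],[0,0,0]],
    [[0,0,-20],[0,0,0]],
    [[0,0,-20],[0,0,0]],
    [[0,0,-5],[0,0,0]],
    [[0,0,0],[0,0,0]],
    [[0,0,0],[0,0,0]],
  ],
)

```text
t: 5.82
tool_pos: [0.5952, -0.0184, 0.3783]
orientation: [-0.727, -3.056, 0.0]
force: [-0.8, -0.3, 0.6]
opening: 0.0006
gripper_force: 0.0
```

Run:
```python
from h import *
to(.407,.171,.31)
p,d=grab('top');cal=robot.calibration('top')
f=cv2.resize(p[140:310,200:440],None,fx=3.3,fy=3.3,interpolation=cv2.INTER_CUBIC);cv2.imwrite('pics/t3.png',cv2.convertScaleAbs(f,alpha=1.7))
```

```text
t 5.8167 pos [ 0.5952 -0.0184  0.3783] F [-0.76 -0.25  0.55] tilt [-0.001  0.    -1.   ] toolshift mm [253.3  84.4  68.4]
```

View pics/t3.png

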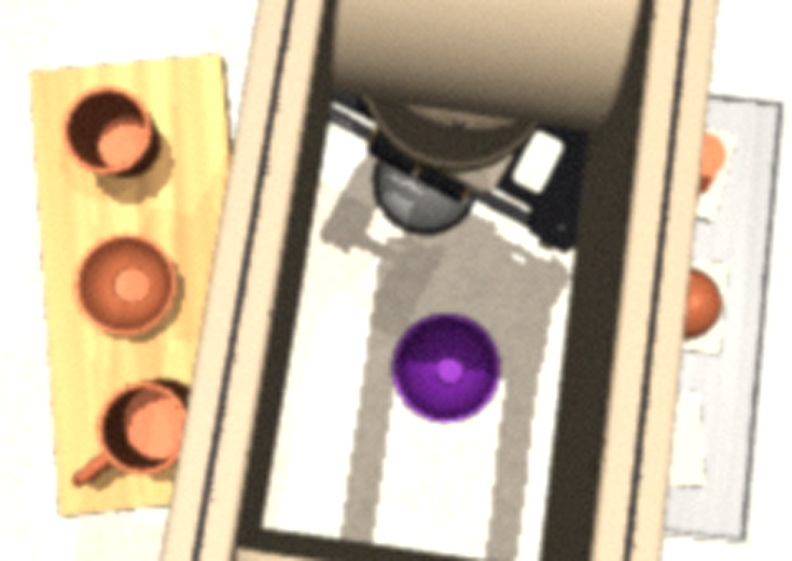

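The clay pieces are where they were, and the mug is at (152,426) in the crop. I'm going to the mug at height, then down.

>>> apply_moves(
  series=[
    [[23,7.7,0],[0,0,0]],
    [[23,7.7,0],[0,0,0]],
    [[23,7.7,0],[0,0,0]],
    [[23,7.7,0],[0,0,0]],
    [[23,7.7,0],[0,0,0]],
    [[23,7.7,0],[0,0,0]],
    [[23,7.7,0],[0,0,0]],
    [[23,7.7,0],[0,0,0]],
    [[23,7.7,0],[0,0,0]],
    [[23,7.7,0],[0,0,0]],
    [[23,7.7,0],[0,0,0]],
    [[0,0,0],[0,0,0]],
  ],
)

```text
t: 6.87
tool_pos: [0.405, 0.173, 0.3771]
orientation: [-0.722, -3.053, 0.001]
force: [-0.4, -1.1, 0.8]
opening: 0.0004
gripper_force: 0.0
```

Run:
```python
from h import *
to(.407,.171,.31)
```

```text
t 6.8667 pos [0.405  0.173  0.3771] F [-0.38 -1.09  0.76] tilt [-0.004  0.    -1.   ] toolshift mm [-2.9 -0.8 67.1]
```

>>> apply_moves(
  series=[
    [[-2,0,11],[0,0,0]],
    [[0,0,11],[0,0,0]],
    [[0,0,11],[0,0,0]],
    [[0,0,11],[0,0,0]],
    [[0,0,11],[0,0,0]],
    [[0,0,10],[0,0,0]],
    [[0,0,0],[0,0,0]],
    [[0,0,0],[0,0,0]],
    [[0,0,0],[0,0,0]],
    [[0,0,0],[0,0,0]],
  ],
)

```text
t: 7.7
tool_pos: [0.4097, 0.1703, 0.3149]
orientation: [0.726, 3.055, 0.001]
force: [0.2, 0.1, -0.2]
opening: 0.0007
gripper_force: 0.0
```

Run:
```python
from h import *
to(.407,.171,.31)
p,d=grab('side');cv2.imwrite('pics/s4.png',cv2.resize(p[100:270,150:390],None,fx=3.3,fy=3.3,interpolation=cv2.INTER_CUBIC))
```

```text
t 7.7 pos [0.4097 0.1703 0.3149] F [ 0.22  0.12 -0.18] tilt [ 0.001  0.    -1.   ] toolshift mm [ 2.8 -0.6  4.9]
```

View pics/s4.png

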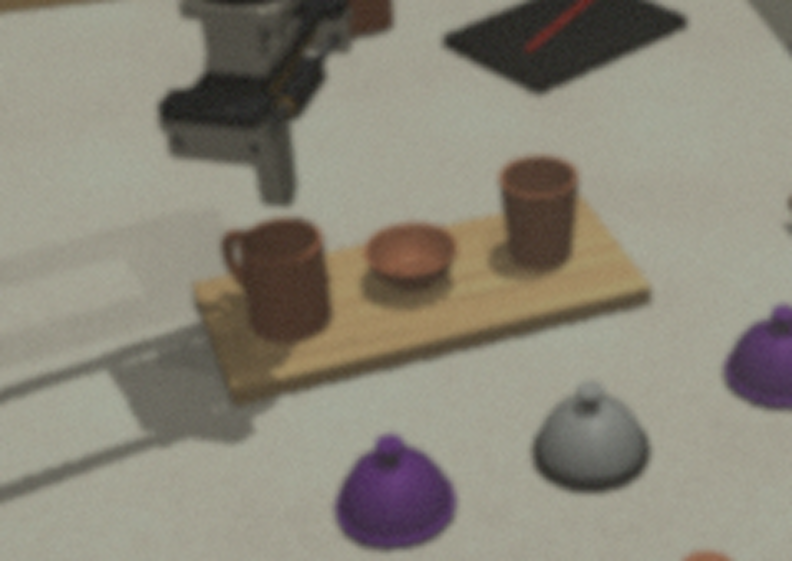

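The fingertips (277,200) hang about 3 cm over the mug's mouth (284,240), and the plunger cap on the bell is up. I'm holding for over two seconds.

>>> apply_moves(
  series=[
    [[1,0,2],[0,0,0]],
    [[0,0,0],[0,0,0]],
    [[0,0,0],[0,0,0]],
    [[0,0,0],[0,0,0]],
    [[0,0,0],[0,0,0]],
    [[0,0,0],[0,0,0]],
    [[0,0,0],[0,0,0]],
    [[0,0,0],[0,0,0]],
    [[0,0,0],[0,0,0]],
    [[0,0,0],[0,0,0]],
    [[0,0,0],[0,0,0]],
    [[0,0,0],[0,0,0]],
  ],
)

```text
t: 8.75
tool_pos: [0.4085, 0.1706, 0.312]
orientation: [-0.727, -3.056, 0.0]
force: [-0.4, -0.2, -0.1]
opening: 0.0004
gripper_force: 0.0
```

>>> apply_moves(
  series=[
    [[0,0,0],[0,0,0]],
    [[0,0,0],[0,0,0]],
    [[0,0,0],[0,0,0]],
    [[0,0,0],[0,0,0]],
    [[0,0,0],[0,0,0]],
    [[0,0,0],[0,0,0]],
    [[0,0,0],[0,0,0]],
    [[0,0,0],[0,0,0]],
    [[0,0,0],[0,0,0]],
    [[0,0,0],[0,0,0]],
    [[0,0,0],[0,0,0]],
    [[0,0,0],[0,0,0]],
  ],
)

```text
t: 9.75
tool_pos: [0.4085, 0.1706, 0.312]
orientation: [0.727, 3.056, -0.0]
force: [0.6, -0.8, 0.1]
opening: 0.0005
gripper_force: 0.0
```

>>> apply_moves(
  series=[
    [[0,0,-12],[0,0,0]],
    [[0,0,-12],[0,0,0]],
    [[0,0,-12],[0,0,0]],
    [[0,0,-12],[0,0,0]],
    [[0,0,-12],[0,0,0]],
    [[0,0,-5],[0,0,0]],
    [[0,0,0],[0,0,0]],
  ],
)

```text
t: 10.33
tool_pos: [0.409, 0.1708, 0.3794]
orientation: [0.726, 3.053, 0.003]
force: [0.7, -0.1, 0.2]
opening: 0.0003
gripper_force: 0.0
```

Run:
```python
from h import *
to(.4018,-.1995,.375)
```

```text
t 10.3333 pos [0.409  0.1708 0.3794] F [ 0.74 -0.13  0.23] tilt [ 0.003  0.001 -1.   ] toolshift mm [-160.2 -333.9    4. ]
```

>>> apply_moves(
  series=[
    [[-10,-20.8,0],[0,0,0]],
    [[-10,-20.8,0],[0,0,0]],
    [[-10,-20.8,0],[0,0,0]],
    [[-10,-20.8,0],[0,0,0]],
    [[-10,-20.8,0],[0,0,0]],
    [[-10,-20.8,0],[0,0,0]],
    [[-10,-20.8,0],[0,0,0]],
    [[-10,-20.8,0],[0,0,0]],
    [[-10,-20.8,0],[0,0,0]],
    [[-10,-20.8,0],[0,0,0]],
    [[-10,-20.8,0],[0,0,0]],
    [[-10,-20.8,0],[0,0,0]],
  ],
)

```text
t: 11.33
tool_pos: [0.4029, -0.1073, 0.3765]
orientation: [-0.727, -3.056, -0.0]
force: [0.7, 1.0, 0.6]
opening: 0.0005
gripper_force: 0.0
```

>>> apply_moves(
  series=[
    [[-10,-20.8,0],[0,0,0]],
    [[-10,-20.8,0],[0,0,0]],
    [[-10,-20.8,0],[0,0,0]],
    [[-10,-20.8,0],[0,0,0]],
    [[0,0,0],[0,0,0]],
    [[0,0,0],[0,0,0]],
  ],
)

```text
t: 11.83
tool_pos: [0.4013, -0.1993, 0.3763]
orientation: [-0.73, -3.054, -0.001]
force: [0.4, -0.0, 0.3]
opening: 0.0008
gripper_force: 0.0
```

Run:
```python
from h import *
to(.4018,-.1995,.23);print(robot.read_state()['q'].round(2))
```

```text
t 11.8333 pos [ 0.4013 -0.1993  0.3763] F [ 0.37 -0.    0.26] tilt [-0.001  0.001 -1.   ] toolshift mm [ -0.8  -0.  146.3]
[-0.58 -0.28  1.93  0.    1.49 -1.68]
```

>>> apply_moves(
  series=[
    [[0,0,14],[0,0,0]],
    [[0,0,14],[0,0,0]],
    [[0,0,14],[0,0,0]],
    [[0,0,14],[0,0,0]],
    [[0,0,14],[0,0,0]],
    [[0,0,14],[0,0,0]],
    [[0,0,14],[0,0,0]],
    [[0,0,14],[0,0,0]],
    [[0,0,14],[0,0,0]],
    [[0,0,14],[0,0,0]],
    [[0,0,5],[0,0,0]],
    [[0,0,0],[0,0,0]],
  ],
)

```text
t: 12.83
tool_pos: [0.4009, -0.1973, 0.2304]
orientation: [-0.724, -3.054, -0.002]
force: [-0.3, 0.5, 1.1]
opening: 0.0004
gripper_force: 0.0
```

Run:
```python
from h import *
to(.4018,-.1995,.23)
p,d=grab('side');cv2.imwrite('pics/s5.png',cv2.resize(p[180:350,190:430],None,fx=3.3,fy=3.3,interpolation=cv2.INTER_CUBIC))
```

```text
t 12.8333 pos [ 0.4009 -0.1973  0.2304] F [-0.3   0.48  1.08] tilt [-0.003  0.002 -1.   ] toolshift mm [-1.8 -1.6  0.4]
```

View pics/s5.png

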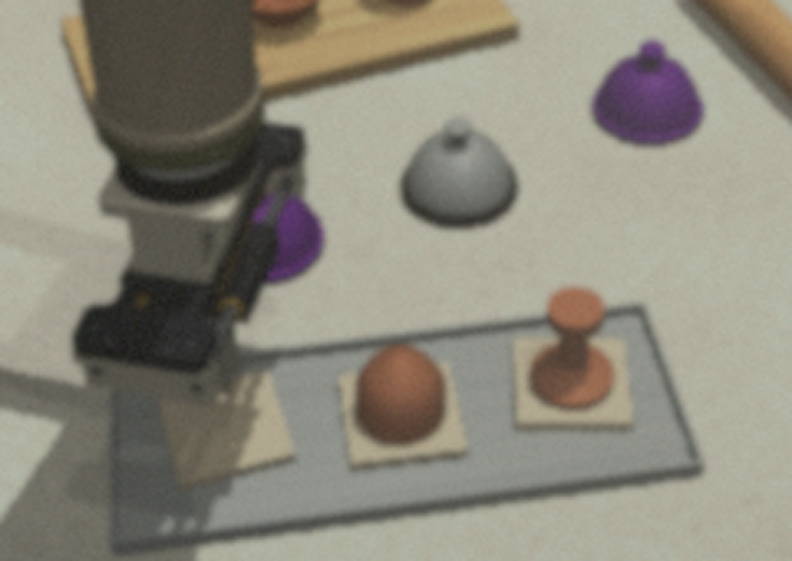

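The hand stands over the bare tile (centre about (227,430) in the crop), clear of the dome and tray, and the bell is up. I'm holding here.

>>> apply_moves(
  series=[
    [[0,0,0],[0,0,0]],
    [[0,0,0],[0,0,0]],
    [[0,0,0],[0,0,0]],
    [[0,0,0],[0,0,0]],
    [[0,0,0],[0,0,0]],
    [[0,0,0],[0,0,0]],
    [[0,0,0],[0,0,0]],
    [[0,0,0],[0,0,0]],
    [[0,0,0],[0,0,0]],
    [[0,0,0],[0,0,0]],
    [[0,0,0],[0,0,0]],
    [[0,0,0],[0,0,0]],
  ],
)

```text
t: 13.88
tool_pos: [0.4016, -0.1985, 0.232]
orientation: [-0.727, -3.056, -0.0]
force: [-0.1, 0.5, 0.4]
opening: 0.0003
gripper_force: 0.0
```

>>> apply_moves(
  series=[
    [[0,0,0],[0,0,0]],
    [[0,0,0],[0,0,0]],
    [[0,0,0],[0,0,0]],
    [[0,0,0],[0,0,0]],
    [[0,0,0],[0,0,0]],
    [[0,0,0],[0,0,0]],
    [[0,0,0],[0,0,0]],
    [[0,0,0],[0,0,0]],
    [[0,0,0],[0,0,0]],
    [[0,0,0],[0,0,0]],
    [[0,0,0],[0,0,0]],
    [[0,0,0],[0,0,0]],
  ],
)

```text
t: 14.88
tool_pos: [0.4016, -0.1986, 0.232]
orientation: [-0.727, -3.056, 0.0]
force: [-1.0, -0.2, 0.1]
opening: 0.0007
gripper_force: 0.0
```

Run:
```python
from h import *
to(.4018,-.1995,.23); print(robot.close_job())
```

```text
t 14.8833 pos [ 0.4016 -0.1986  0.232 ] F [-1.05 -0.2   0.08] tilt [-0. -0. -1.] toolshift mm [-0.6 -0.7  2. ]
the job is handed in; nothing more can be done
None
```

I pressed the bell fully down and let it spring up, pointed at the mug and then the bare tile for two seconds each, and handed the job in at about 15 s still pointing at the tile; no verdict was returned.

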